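# Open the tight-lidded spool tin in its hold-down bracket

### The arm

A 6-joint arm with a two-finger parallel gripper is mounted at the origin on a cart in front of the work surface, level with it; the furniture and walls round the work are solid. World frame = base frame: x ahead of the robot, y to its left, z up, the work surface at z = 0. Lengths are in mm, angles in rad, forces in N, time in s.
With the tool pointing down it reaches from about 325 to 900 mm from the base axis. Payload 3.5 kg.
Tool frame: the origin (TCP) lies on the front face of the gripper's body, between the roots of the fingers; the fingertips stand 73 mm ahead of it and the grasp point (between the pads) lies 54 mm ahead of it; z points along the fingers, y is the line along which they close (so a half turn about z gives the same grasp; the last joint's range is limited). The gripper opens to 85 mm and grips with 20 to 120 N. Pads are 22 mm wide; open, the fingers measure 114 mm over their backs; the gripper's body (76 mm by 85 mm) begins 54 mm behind the grasp point. The pads swing forward as they close: fully open they stand 13 mm farther back than shut.
Start: joints at [1.173, 0.276, -0.026, 1.268, 0, 1.467], TCP at [181.599, 598.033, 303.913] pointing down, gripper open.
Joint ranges: [-3.12, 3.12], [-0.85, 1.88], [-1.08, 1.24], [-1.95, 2.15], [-1.57, 1.53], [-3.14, 3.14]. Speed limits (rad/s): [2.57, 2.57, 3.14, 3.14, 3.14, 3.14].

### API

Orientations are given as a unit quaternion [w, x, y, z].
In Python, from plant import * gives the robot as it stands.
- The arm moves only by the tool drive_tool, never from a script. Its arguments are lists of equal length, an entry for each row: "gripper": the opening, from 0 (shut) to 1 (fully open); "slide": the shift along the tool's x, y, z in cm, a list of three; "twist": the turn about the tool's z in units of 6 degrees (1.0 is 6 degrees). A call has 1 to 12 rows; each row shifts and turns the commanded pose from where the row before left it, along the tool's axes as they then stand; what a row does not reach is not made up. A row lasts 1/8 s, in which the tool goes at most 62.5 mm and 10.7 degrees, less where a joint would pass 70% of its speed; a pose out of reach is approached as far as the arm can. A call with a gripper value outside its range is refused whole. The fingers move at their own pace and stop on an object; "squeeze" is the grip in N (left out, the last holds). Time passes only in rows, so rows that do not move let the fingers close. It gives the time, the measured TCP pose, the force, the opening and the grip force at its end, in the units of the state.
- state(): the state, without advancing time (a new reading comes with each control period).
- get_image(name): name is "side" or "top"; returns the picture (384x512x3 uint8, red, green, blue); there is no depth.
- calibration(name): a dict with "fx", "fy", "cx", "cy" (pixels), "distortion" ([k1, k2, p1, p2, k3] as OpenCV has them; the pictures are not rectified), "R" (3x3) and "t" (3): a world point X has camera coordinates R X + t. Camera axes: x right, y down, z forward; pixel columns grow to the right and rows downward; lengths in mm; the calibration is good to about 2 mm. A picture is of the moment at which its call begins. calibration takes no time and is no camera call.
- sign_off(): hands the job in; it is judged then, once.
Trained networks look in the newest picture that a camera, given by its name, has taken for a name from the list of things; names that differ only in an ending like _2 or _b are one class to them, and where a whole thing is asked for, a point or a joint stands for the part that bears it (a point fixed in the world has none). Each returns a list of dicts, best first, with "score" (0 to 1); they miss things now and then, are a little off and sometimes report something else, mostly with a low value. They report only what shows in the picture. A call takes as long as a camera call.
- recognise(camera, target): "box" ([centre column, centre row, width, height] in pixels, round what is visible of it).
The state is a dict: "clock": time; "joint_pos": joint angles; "qd": joint speeds; "joint_torque": joint torques, N m; "tcp_pos": TCP position; "ee_rot": TCP orientation; "contact_force": force on the tool from outside, world axes, zero at the start; "torque": the same for the moment, N m; "gripper_width": finger opening in mm; "grasp_force": force on a finger pad.
Only numpy, scipy, OpenCV 4.12 (cv2) and the standard library are available. Lean on these libraries where they do the work, as an engineer would, in place of code of your own. Each camera call takes 0.05 s, during which the arm holds its last target. There are 200 camera calls.

### The job

Slide the square tin along the counter, lid on and without lifting it, into the dark hold-down bracket until its foot is fully home against the stop; then, with the bracket holding it down, draw the tight red lid straight up off it. Stand the lid upright on the cork mat, fully on it, then take the blue spool out of the tin and stand it upright on the white order pad next to the cork mat. Leave the tin home in the bracket and do not disturb the other things on the counter.

Things in the scene. Friction and masses are not known exactly. Their poses are not given: they have to be found in the camera images.
- bracket: Dark steel hold-down bracket fixed to the counter, 108 mm wide, 13.5 mm high, a U from above. Origin on the counter where the middle of the tin's foot is when home; x = direction in which the tin slides in, z up. Side rails from x = -30 to +50 mm, 88 mm apart inside; their lips reach inward (73 mm open between them), underside 8.5 mm and top 13.5 mm above the counter. Stop at x = +42.5 mm.
- mouth (a point): Middle of the bracket's mouth, on the counter, 102 mm before the home place. Here the gap between the two flared guides is about 130 mm; they carry no lips, are 13.5 mm high and narrow at 0.28 rad a side to the rails. Bare counter between them.
- tin: Base of the square spool tin, loose on the counter, about 0.25 kg. Origin at the centre of its underside, z up, x and y along its sides; it starts 16 to 21 cm before the home place, up to 25 mm off the bracket's axis and turned up to 0.25 rad from it. Its brass foot plate, 84 x 84 mm, 6 mm thick, slides under the bracket's lips; with the lid on, only foot and lid are seen.
- tin_rim (a point): Centre of the rim of the tin's aluminium neck, 46 mm above the underside; neck 58 mm square outside, 52 inside, wooden floor inside at 16 mm height. Four sprung studs near the rim grip the lid: drawing it takes about 7 to 11 N until it has risen 36 mm, more than the base weighs, so a base that is not held comes up with it.
- lid: Deep red lid of the tin, 66 mm square, 69 mm high without its knob, about 0.1 kg, open below, walls 3 mm. Origin at the centre of its lower rim, z up, axes along its sides. Closed, it stands on the foot (origin 6 mm above the tin's) and hides neck and spool; pushed from the side it takes the tin along. It must rise 70 mm to clear the spool.
- knob (a point): Middle of the round wooden knob on the lid, 81 mm above the lid's origin: 30 mm in diameter, 18 mm high (72 to 90 mm above the lid's origin), for grasping from above.
- spool: Blue thread spool, 31 mm in diameter, 52 mm high, 0.03 kg, origin at the centre of its underside, z up. It stands in the tin on the wooden floor with about 10 mm of play each side, so its top is 68 mm above the counter and it rises 22 mm above the neck's rim once the lid is off.
- mat: Cork mat fixed on the counter, 130 x 130 mm, 4 mm thick, for the lid; origin at the centre of its underside, axes along its sides.
- order_pad: White spiral order pad fixed on the counter just left of the cork mat (another white pad, farther left and far from the robot, is only decor), 200 mm (its x) by 154 mm (its y), 14 mm thick; origin at the centre of its underside.
- yarn_a: Bystander: orange and red ball of wool, 72 mm, origin at its underside.
- yarn_b: Bystander: green ball of wool, 73 mm, origin at its underside.
- carton: Bystander: blue and white standing carton, 30 x 56 x 85 mm high, origin at its underside.
- needle_gauge: Bystander: flat wooden needle gauge with holes, 32 x 150 x 9 mm, origin at its underside.
- marker_tin: Bystander: round teal tin, 64 mm in diameter, 25 mm high, origin at its underside.
- tape_measure: Bystander: yellow round tape measure, 51 x 65 x 21 mm, origin at its underside.
- row_counter: Bystander: green barrel row counter standing on end, 17 mm in diameter, 32 mm high, origin at its underside.

How it is judged (in metres and radians):
On the way, in this order (a step that is already met when the one before it is completed fails the run):
1. the closed tin stands fully home in the bracket, its foot under the lips (x of tin in the frame of bracket between -0.008 and 0.006 m and y of tin in the frame of bracket between -0.006 and 0.006 m and height (world z) of tin below 0.006 m and z of lid in the frame of tin below 0.012 m), for 0.2 s.
2. the lid is drawn off, clear above the neck, while the tin stays down in the bracket (x of tin in the frame of bracket between -0.008 and 0.006 m and y of tin in the frame of bracket between -0.006 and 0.006 m and height (world z) of tin below 0.006 m and z of lid in the frame of tin above 0.055 m), for 0.1 s.
3. the lid stands upright on the cork mat and is let go (x of lid in the frame of mat between -0.035 and 0.035 m and y of lid in the frame of mat between -0.035 and 0.035 m and height (world z) of lid below 0.008 m and angle between lid's own z axis and vertical below 0.1 rad and linear speed of lid below 0.02 m/s and contact force between the fingers and lid below 0.2 N), for 0.2 s.
4. the blue spool stands upright on the order pad (x of spool in the frame of order_pad between -0.098 and 0.098 m and y of spool in the frame of order_pad between -0.075 and 0.075 m and z of spool in the frame of order_pad between 0.008 and 0.02 m and angle between spool's own z axis and vertical below 0.1 rad and linear speed of spool below 0.02 m/s), for 0.2 s.
At the end, for the whole second after the job is handed in: The tin stands on the counter home in the bracket (within 8 mm of the home place along the slide), the lid stands upright on the cork mat (its centre within 35 mm of the mat's along both mat axes), the blue spool stands upright (within 0.1 rad) on the order pad; all at rest (all of step 4 and x of tin in the frame of bracket between -0.008 and 0.006 m and y of tin in the frame of bracket between -0.006 and 0.006 m and height (world z) of tin below 0.006 m and x of lid in the frame of mat between -0.035 and 0.035 m and y of lid in the frame of mat between -0.035 and 0.035 m and height (world z) of lid below 0.008 m and angle between lid's own z axis and vertical below 0.1 rad and linear speed of each of lid, tin below 0.02 m/s); the robot touches nothing.
It fails at once if the tin's base is lifted off the counter by more than 10 mm (height (world z) of tin above 0.01 m).
It fails at once if the lid is tipped over (angle between lid's own z axis and vertical above 0.4 rad).
It fails at once if a bystander is moved by more than 30 mm (distance of any of yarn_a, yarn_b, carton, needle_gauge, marker_tin, tape_measure, row_counter from where it was at the start of the episode above 0.03 m).
It also fails if it takes over 67 s, if anything falls off the work surface, if the arm or the gripper's body presses on something with over 40 N, if the wrist force passes 120 N, or if a joint passes its speed limit or range.

## Working session

There is one attempt and no reset: what is moved stays moved. The work goes in short steps, Python scripts to look and compute and a tool call to move; the robot and the scene stay as the last step left them, time stands still between calls to the robot, and variables do not carry over. Pictures are saved under pics/ and viewed, at most 12 in all, crops included, and the job is handed in when it is done.

Besides the shell and the picture viewer there is one more tool, called as name([rows], argument=value, ...), one row to a line, values as JSON. drive_tool: Moves the arm, as the interface text tells. Its arguments: {"type":"object","properties":{"gripper":{"type":"array"},"slide":{"type":"array"},"twist":{"type":"array"},"squeeze":{"type":"number"}},"required":["gripper","slide","twist"]}

```bash
mkdir -p pics
cat > h.py <<'E'
from plant import *
import numpy as np, cv2
def cal(n):
    c=calibration(n); K=np.array([[c["fx"],0,c["cx"]],[0,c["fy"],c["cy"]],[0,0,1]],float)
    return K,np.array(c["distortion"],float),np.array(c["R"],float),np.array(c["t"],float)
def ray(n,px,z):
    "world points at height z seen at pixels px"
    K,d,R,t=cal(n); p=cv2.undistortPoints(np.array(px,float).reshape(-1,1,2),K,d).reshape(-1,2)
    v=np.c_[p,np.ones(len(p))]@R; o=-R.T@t
    return o+v*((z-o[2])/v[:,2])[:,None]
def proj(n,X):
    K,d,R,t=cal(n); return cv2.projectPoints(np.array(X,float).reshape(-1,3),cv2.Rodrigues(R)[0],t,K,d)[0].reshape(-1,2)
def save(n,f,crop=None,s=1):
    im=get_image(n)[:,:,::-1]
    if crop: im=im[crop[1]:crop[3],crop[0]:crop[2]]
    cv2.imwrite("pics/"+f,cv2.resize(im,None,fx=s,fy=s,interpolation=cv2.INTER_CUBIC))
E
python3 - <<'E'
from h import *
a=get_image("top"); b=get_image("side")
for n,i in(("top",a),("side",b)):
    cv2.imwrite(f"pics/{n}0.png",cv2.resize(i[:,:,::-1],(800,600)))
    K,d,R,t=cal(n); print(n,K[0,0],(-R.T@t).round(),R.round(2).tolist())
for t in "bracket tin lid knob mat order_pad yarn_a carton needle_gauge marker_tin tape_measure row_counter".split():
    for n in("top","side"):
        print(t,n,[(np.round(r["box"]).tolist(),round(r["score"],2)) for r in recognise(n,t)[:3]])
print(state())
E
```

```text
top 412.04852851467194 [ 298.  -38. 1694.] [[0.02, -1.0, 0.0], [-0.98, -0.02, -0.18], [0.18, 0.0, -0.98]]
side 382.40397210508286 [  368. -1092.   919.] [[0.98, -0.2, 0.01], [-0.11, -0.6, -0.79], [0.16, 0.77, -0.61]]
bracket top [([336.0, 213.0, 36.0, 35.0], 0.55)]
bracket side [([261.0, 272.0, 43.0, 42.0], 0.6), ([257.0, 237.0, 27.0, 16.0], 0.56), ([260.0, 225.0, 23.0, 26.0], 0.36)]
tin top [([289.0, 167.0, 21.0, 17.0], 0.39)]
tin side [([259.0, 233.0, 27.0, 18.0], 0.62)]
lid top [([294.0, 201.0, 23.0, 19.0], 0.78), ([250.0, 203.0, 42.0, 38.0], 0.63)]
lid side [([260.0, 224.0, 24.0, 27.0], 0.61)]
knob top [([295.0, 203.0, 21.0, 20.0], 0.79)]
knob side [([260.0, 223.0, 21.0, 30.0], 0.95)]
mat top [([195.0, 191.0, 55.0, 42.0], 0.46)]
mat side [([252.0, 198.0, 39.0, 19.0], 0.7)]
order_pad top [([195.0, 191.0, 55.0, 45.0], 0.94)]
order_pad side [([250.0, 162.0, 35.0, 29.0], 0.7), ([262.0, 270.0, 48.0, 42.0], 0.26)]
yarn_a top [([290.0, 166.0, 19.0, 14.0], 0.76), ([318.0, 165.0, 20.0, 18.0], 0.65)]
yarn_a side [([300.0, 215.0, 20.0, 22.0], 0.68), ([310.0, 241.0, 21.0, 22.0], 0.67)]
carto
[... 498 characters left out ...]
': 1.3, 'joint_pos': array([ 1.17259132e+00,  2.76442400e-01, -2.63935001e-02,  1.26800640e+00,
       -2.15928439e-05,  1.46744053e+00]), 'qd': array([-0.00015534,  0.00099557,  0.00109655,  0.00211953, -0.00081867,
       -0.00103534]), 'joint_torque': array([-5.40650763e-04, -4.45491278e+01,  2.95558602e+01,  1.08634289e-03,
       -7.20487947e-05, -1.95767903e-06]), 'tcp_pos': array([181.61034778, 598.03362868, 303.89000299]), 'ee_rot': array([ 4.75464358e-06,  1.46891166e-01,  9.89152660e-01, -2.49456297e-05]), 'contact_force': array([-0.12192992,  0.2351286 , -0.16341201]), 'torque': array([-0.00234278, -0.04168145,  0.00930095]), 'grasp_force': 0.0, 'gripper_width': 84.98475363073993}
```

View pics/top0.png

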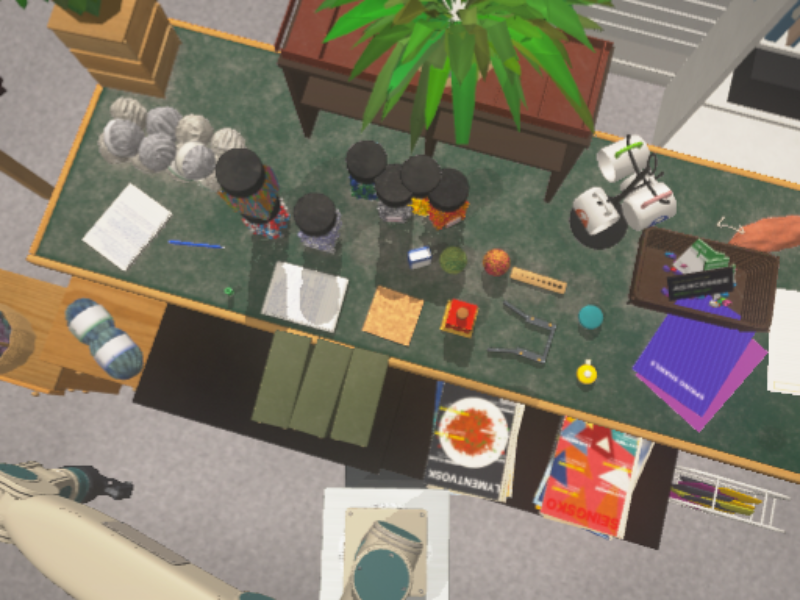

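View pics/side0.png

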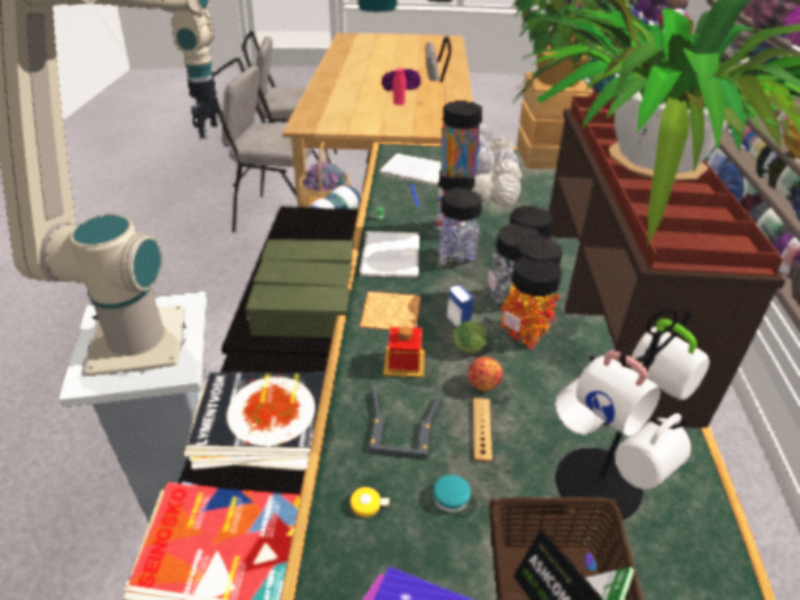

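Top: the tin is at about (294,203) in 512-px coordinates, the mat at (251,202), the order pad at (195,191), and the bracket at (336,213). The bracket opens to the left (+y). I'll zoom in.

Run:
```python
from h import *
save("top","top1.png",(225,170,385,250),5)
save("side","side1.png",(215,180,325,300),5)
```

```text
(no output)
```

View pics/top1.png

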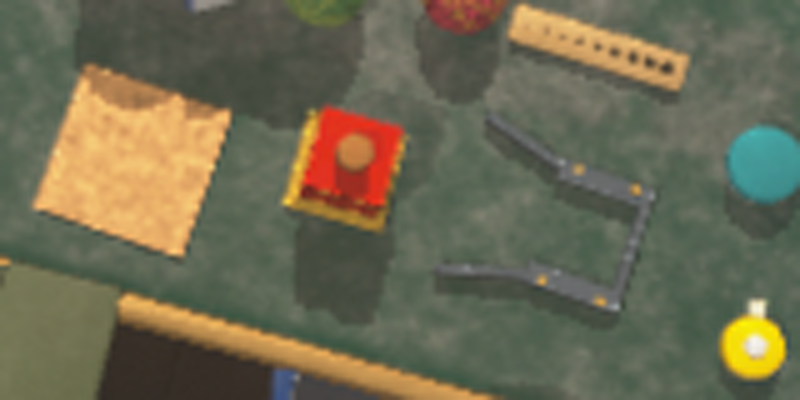

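View pics/side1.png

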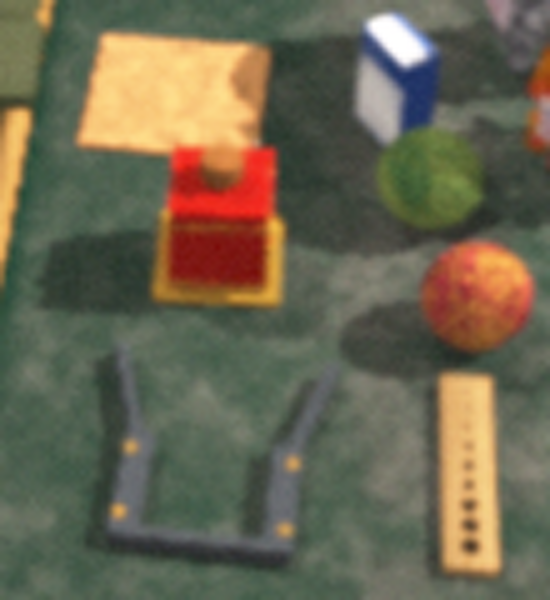

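```bash
cat > fit.py <<'E'
from h import *
from scipy.optimize import least_squares
T=lambda p:[(np.array(q)+.5)/5-.5+[225,170] for q in p]
S=lambda p:[(np.array(q)+.5)/5-.5+[215,180] for q in p]
def W(pose,L):
    x,y,a=pose; L=np.array(L,float); c,s=np.cos(a),np.sin(a)
    return np.c_[x+c*L[:,0]-s*L[:,1],y+s*L[:,0]+c*L[:,1],L[:,2]]
def fit(name,f,obs,p0):
    # f(p)-> local pts ; obs: {cam:(idx,pixels)}
    def res(p,cams): return np.concatenate([(proj(c,W(p[:3],np.array(f(p))[obs[c][0]]))-np.array(obs[c][1])).ravel() for c in cams])
    for cams in (["top"],["side"],["top","side"]):
        r=least_squares(lambda p:res(p,cams),p0,loss="soft_l1",f_scale=.5,x_scale=[1,1,.01]+[1]*(len(p0)-3)); 
        print(name,cams,r.x.round(2),"rms px",np.sqrt(np.mean(res(r.x,cams)**2)).round(2))
        if len(cams)==2: print(res(r.x,cams).reshape(-1,2).round(1).tolist())
    return r.x
sq=lambda h,z:[(h,h,z),(h,-h,z),(-h,-h,z),(-h,h,z)]   # local x along slide (~-Y), y ~ +X
if __name__=="__main__":
    br=lambda p:[(p[3],p[5],13.5),(p[4],p[5],13.5),(p[3],-p[5],13.5),(p[4],-p[5],13.5),(50,54,13.5),(50,-54,13.5),(-102,66,13.5),(-102,-66,13.5)]
    g=ray("top",T([(590,235)]),13)[0]; print(g)
    b=fit("bracket",br,{"top":(range(8),T([(578,169),(636,189),(541,280),(600,300),(655,188),(618,306),(490,118),(437,268)])),
      "side":(range(8),S([(292,463),(285,529),(131,447),(118,511),(292,541),(110,538),(332,368),(122,348)]))},[g[0],g[1],-1.6,-20,30,45])
    tn=lambda p:sq(42,6)+sq(33,75)+[(0,0,96)]
    g=ray("top",T([(355,150)]),90)[0]
    t=fit("tin",tn,{"top":([1,2,3,4,5,6,7,8],T([(385,222),(284,203),(316,108),(407,128),(388,207),(305,185),(327,107),(355,147)])),
      "side":([0,1,2,3,4,5,6,7],S([(280,293),(152,290),(162,212),(285,218),(272,218),(168,213),(172,150),(278,150)]))},[g[0],g[1],-1.6])
    g=ray("top",T([(133,160)]),4)[0]
    m=fit("mat",lambda p:sq(65,4),{"top":(range(4),T([(230,110),(184,257),(35,208),(85,65)])),"side":(range(4),S([(262,155),(80,148),(103,33),(270,43)]))},[g[0],g[1],-1.6])
    d=t[:2]-b[:2];a=b[2];print("tin in bracket",d@[np.cos(a),np.sin(a)],d@[-np.sin(a),np.cos(a)],t[2]-a)
    for n,c,z in(("pad",(195,191),14),("yarn_red",(318,168),36),("yarn_green",(290,167),36),("carton",(269,167),60)): print(n,ray("top",[c],z)[0].round())
E
python3 fit.py
```

```text
[ 536.87286934 -385.73269706   13.        ]
bracket ['top'] [ 540.14 -376.99   -1.89  -17.04   33.31   48.99] rms px 0.45
bracket ['side'] [ 541.02 -377.92   -1.89  -19.7    29.9    49.16] rms px 0.88
bracket ['top', 'side'] [ 540.83 -377.42   -1.89  -18.36   31.64   49.11] rms px 0.7
[[-0.4, -0.4], [-0.4, -0.4], [-0.0, -0.3], [-0.2, -0.2], [0.4, 0.1], [0.2, 1.2], [-0.8, -0.5], [0.1, -0.7], [-0.0, 0.2], [0.1, 0.3], [-0.1, 0.3], [0.2, 0.5], [-0.1, 3.1], [-0.8, -0.1], [-0.8, -0.7], [0.0, -0.5]]
tin ['top'] [ 589.44 -187.55   -1.83] rms px 0.61
tin ['side'] [ 591.1  -184.64   -1.84] rms px 0.75
tin ['top', 'side'] [ 590.3  -186.42   -1.83] rms px 0.76
[[-0.4, 1.7], [0.2, -0.0], [-0.9, -0.1], [-0.3, -0.4], [-0.8, -0.5], [-0.2, -0.6], [-0.3, -0.6], [0.5, 0.4], [-0.0, 2.5], [0.2, 1.9], [-0.1, 0.2], [-0.6, 0.1], [-0.2, 0.3], [0.1, 0.3], [0.5, -0.5], [-1.0, 0.4]]
mat ['top'] [595.32  -8.62  -1.87] rms px 0.19
mat ['side'] [599.26  -5.79  -1.85] rms px 0.4
mat ['top', 'side'] [597.24  -8.14  -1.86] rms px 0.48
[[0.1, -0.5], [-0.0, -0.5], [-0.1, -0.1], [-0.4, -0.7], [-0.7, 0.5], [-0.0, -0.4], [-0.3, 0.7], [-0.4, 0.8]]
tin in bracket -196.8791875242836 -12.946634389130338 0.05831324163969853
pad [634. 226.  14.]
yarn_red [ 735. -283.   36.]
yarn_green [ 738. -167.   36.]
carton [730. -79.  60.]
```

drive_tool([
  [-3.5,-3.5,0],
  [-3.5,-3.5,0],
  [-3.5,-3.5,0],
  [-3.5,-3.5,0],
  [-3.5,-3.5,0],
  [-3.5,-3.5,0],
  [-3.5,-3.5,0],
  [-3.5,-3.5,0],
  [-3.5,-3.5,0],
  [-3.5,-3.5,0],
  [-3.5,-3.5,0],
  [-3.5,-3.5,0],
], gripper=[1,1,1,1,1,1,1,1,1,1,1,1], twist=[0,0,0,0,0,0,0,0,0,0,0,0], squeeze=50)

```text
clock: 2.9
tcp_pos: [462.1, 72.6, 304.2]
ee_rot: [0.0, 0.147, 0.989, 0.0]
contact_force: [0.4, 0.4, -0.4]
gripper_width: 85.2
grasp_force: 0.0
```

drive_tool([
  [-3.9,-4.2,0],
  [-3.9,-4.2,0],
  [-4,-4.2,0],
  [-4,-4.2,0],
  [-4,-4.2,0],
  [0,0,5],
  [0,0,5],
  [0,0,3.5],
  [0,0,0],
], gripper=[1,1,1,1,1,1,1,1,1], twist=[0,0,0,0,0,0,0,0,0])

```text
clock: 4.03
tcp_pos: [587.4, -183.4, 165.5]
ee_rot: [-0.004, 0.147, 0.989, 0.001]
contact_force: [-0.4, 0.6, 0.1]
gripper_width: 85.3
grasp_force: 0.0
```

Run:
```python
from h import *
a=get_image("top")[170:250,225:385,::-1]; b=get_image("side")[170:250,200:320,::-1]
A=cv2.resize(a,None,fx=5,fy=5,interpolation=2)[:, :400]; B=cv2.resize(b,None,fx=5,fy=5,interpolation=2)[:,100:500]
cv2.imwrite("pics/c2.png",np.hstack([A,B])); print(state()["tcp_pos"],state()["joint_pos"].round(2))
print(proj("side",[(590.3,-186.4,96)]),proj("top",[(590.3,-186.4,96)]))
```

```text
[ 590.43879303 -184.57493838  169.82834132] [-0.41  0.36 -0.21  1.   -0.   -0.11]
[[259.08700909 211.32620742]] [[296.04717842 199.43402031]]
```

View pics/c2.png

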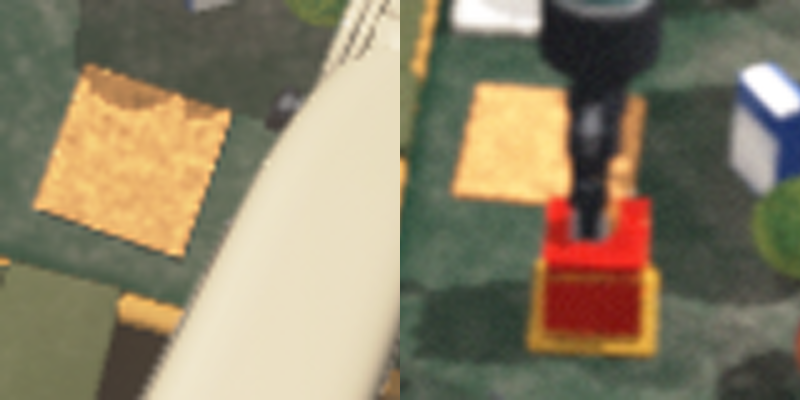

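drive_tool([
  [0,-0.1,1],
  [0,-0.1,0.8],
  [0,0,0],
  [0,0,0],
  [0,0,0],
  [0,0,0],
  [0,0,0],
  [0,0,0],
], gripper=[1,1,0,0,0,0,0,0], twist=[0,0,0,0,0,0,0,0])

```text
clock: 5.12
tcp_pos: [589.8, -185.8, 151.5]
ee_rot: [0.001, 0.147, 0.989, 0.001]
contact_force: [1.1, 3.8, 4.5]
gripper_width: 28.2
grasp_force: 49.4
```

drive_tool([
  [-0.36,-1,0],
  [-0.36,-1,0],
  [-0.36,-1,0],
  [-0.36,-1,0],
  [-0.03,-1,0],
  [-0.03,-1,0],
  [-0.03,-1,0],
  [-0.03,-1,0],
  [0,0,0],
], gripper=[0,0,0,0,0,0,0,0,0], twist=[0.3,0.25,0,0,0,0,0,0,0])

```text
clock: 6.25
tcp_pos: [577.2, -268.0, 151.3]
ee_rot: [0.0, 0.176, 0.984, -0.001]
contact_force: [0.6, 0.2, 3.6]
gripper_width: 27.8
grasp_force: 50.0
```

Run:
```python
from h import *
b=get_image("side"); print(state()["tcp_pos"],state()["ee_rot"].round(4))
cv2.imwrite("pics/c3.png",cv2.resize(b[180:300,215:325,::-1],None,fx=5,fy=5,interpolation=2))
```

```text
[ 577.22486389 -267.83420967  151.29236532] [ 2.000e-04  1.757e-01  9.844e-01 -1.200e-03]
```

View pics/c3.png

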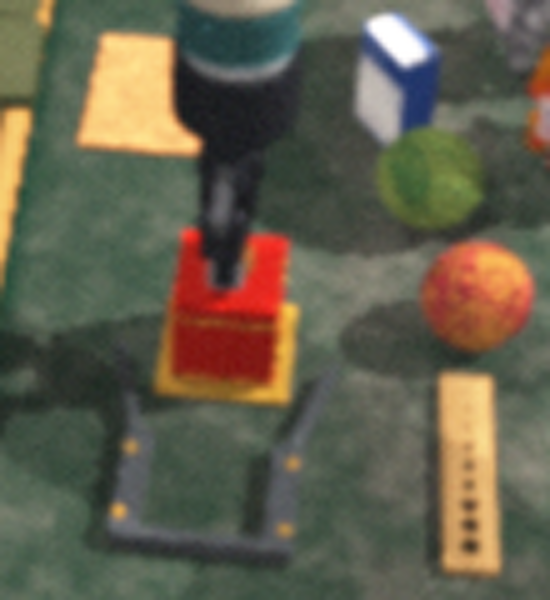

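The side view shows the tin at the mouth, nearly aligned. Its front foot corners are at about (154,393) and (292,403). I'll quantify the offset.

Run:
```python
from fit import *
s=ray("side",S([(131,447),(292,463),(118,511),(285,529)]),13.5)
mid=(s[0]+s[1])/2,(s[2]+s[3])/2
ax=mid[1]-mid[0]; print("axis",np.arctan2(ax[1],ax[0]),[np.arctan2(*(d[[1,0]])) -np.pi/2 for d in (s[1]-s[0],s[3]-s[2])])
im=get_image("side"); c=cv2.resize(im[180:300,215:325],None,fx=5,fy=5,interpolation=2).astype(int)
m=(c[...,0]>150)&(c[...,1]>110)&(c[...,2]<90)
low=[(x,max(np.nonzero(m[330:430,x])[0])+330) for x in range(165,285,6) if m[330:430,x].any()]
P=ray("side",S(low),0); k=np.polyfit(P[:,0],P[:,1],1); print("front edge yaw",np.arctan(k[0])-np.pi/2)
row=m[385:392].mean(0)>.5; xs=np.nonzero(row)[0]; print(xs.min(),xs.max())
f=ray("side",S([(154,390),(293,399)]),3); print(f.round(1), np.linalg.norm(f[1]-f[0]))
a=-1.89; 
print("lat",[(q-[540.83,-377.42,0])@[-np.sin(a),np.cos(a),0] for q in (*f,*s,f.mean(0))])
```

```text
axis -1.9037681715211803 [np.float64(-1.8921966114145672), np.float64(-1.8989557129943766)]
front edge yaw -1.9387969229461344
164 440
[[ 524.7 -291.9    3. ]
 [ 609.4 -316.2    3. ]] 88.03712020715692
lat [np.float64(-42.09933592809974), np.float64(45.86830613901863), np.float64(-48.92234499216022), np.float64(49.167433041574455), np.float64(-49.87608902086907), np.float64(48.75599177169795), np.float64(1.8844851054593945)]
```

drive_tool([
  [0.05,-1,0],
  [-0.03,-1,0],
  [-0.03,-1,0],
  [-0.03,-1,0],
  [-0.03,-1,0],
  [-0.03,-1,0],
  [0,0,0],
], gripper=[0,0,0,0,0,0,0], twist=[0,0,0,0,0,0,0])

```text
clock: 7.22
tcp_pos: [557.8, -323.3, 151.4]
ee_rot: [0.0, 0.175, 0.985, 0.0]
contact_force: [-0.1, 3.6, 5.5]
gripper_width: 28.5
grasp_force: 50.2
```

drive_tool([
  [-0.03,-0.8,0],
  [-0.03,-0.8,0],
  [-0.02,-0.8,0],
  [-0.03,-0.8,0],
  [-0.02,-0.8,0],
  [-0.02,-0.8,0],
  [0,0,0],
], gripper=[0,0,0,0,0,0,0], twist=[0,0,0,0,0,0,0])

```text
clock: 8.1
tcp_pos: [542.7, -368.5, 151.4]
ee_rot: [0.0, 0.175, 0.985, 0.001]
contact_force: [1.5, 4.3, 5.5]
gripper_width: 28.1
grasp_force: 50.2
```

drive_tool([
  [-0.01,-0.4,0],
  [-0.01,-0.3,0],
  [0,-0.2,0],
  [0,0,0],
], gripper=[0,0,0,0], twist=[0,0,0,0])

```text
clock: 8.6
tcp_pos: [540.1, -376.0, 151.5]
ee_rot: [0.001, 0.175, 0.985, 0.002]
contact_force: [1.8, 5.5, 6.1]
gripper_width: 28.0
grasp_force: 50.4
```

drive_tool([
  [0,-0.15,0],
  [0,-0.15,0],
  [0,-0.15,0],
  [0,0,0],
], gripper=[0,0,0,0], twist=[0,0,0,0])

```text
clock: 9.1
tcp_pos: [539.5, -378.2, 152.0]
ee_rot: [0.002, 0.174, 0.985, 0.004]
contact_force: [4.0, 10.6, 10.6]
gripper_width: 28.3
grasp_force: 50.9
```

drive_tool([
  [0,0.15,0],
  [0,0.05,0.05],
  [0,0,0],
  [0,0,0],
], gripper=[0,0,0,0], twist=[0,0,0,0])

```text
clock: 9.6
tcp_pos: [539.8, -377.3, 151.7]
ee_rot: [0.001, 0.174, 0.985, 0.003]
contact_force: [4.0, 8.8, 10.7]
gripper_width: 28.2
grasp_force: 50.9
```

Run:
```python
from h import *
b=get_image("side"); s=state(); print(s["tcp_pos"],s["contact_force"])
cv2.imwrite("pics/c4.png",cv2.resize(b[205:300,220:300,::-1],None,fx=6,fy=6,interpolation=2))
```

```text
[ 539.81061619 -377.30647576  151.69333469] [ 1.85932455  7.73648641 10.05984616]
```

View pics/c4.png

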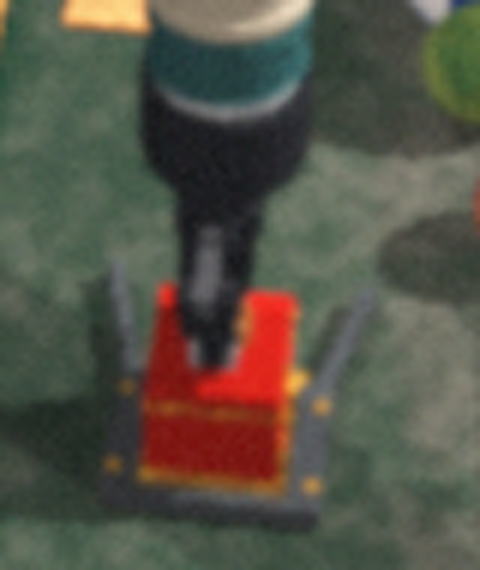

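drive_tool([
  [0,0,0],
  [0,0,0],
  [0,0,-0.5],
  [0,0,-0.5],
  [0,0,-0.5],
  [0,0,-0.5],
  [0,0,-0.5],
  [0,0,-0.5],
  [0,0,0],
], gripper=[0,0,0,0,0,0,0,0,0], twist=[0,0,0,0,0,0,0,0,0], squeeze=80)

```text
clock: 10.78
tcp_pos: [538.2, -378.4, 179.8]
ee_rot: [-0.001, 0.175, 0.985, 0.002]
contact_force: [2.5, 5.0, -1.9]
gripper_width: 27.1
grasp_force: 79.8
```

drive_tool([
  [0,0,-0.6],
  [0,0,-0.6],
  [0,0,-0.8],
  [0,0,-1],
  [0,0,-1],
  [0,0,-1],
  [0,0,-1],
  [0,0,-1],
  [0,0,-1],
  [0,0,0],
], gripper=[0,0,0,0,0,0,0,0,0,0], twist=[0,0,0,0,0,0,0,0,0,0])

```text
clock: 12.02
tcp_pos: [539.0, -380.2, 261.7]
ee_rot: [0.001, 0.175, 0.985, -0.001]
contact_force: [0.4, -0.4, -1.6]
gripper_width: 27.2
grasp_force: 79.9
```

Run:
```python
from h import *
b=get_image("side"); s=state(); print(s["tcp_pos"],s["contact_force"],s["joint_pos"].round(2))
cv2.imwrite("pics/c5.png",cv2.resize(b[170:300,200:320,::-1],None,fx=4.5,fy=4.5,interpolation=2))
print([(np.round(r["box"],1).tolist(),round(r["score"],2)) for r in recognise("side","order_pad")[:3]])
```

```text
[ 538.74649109 -379.97568387  260.94688779] [ 0.21756619  1.23168138 -1.73854654] [-0.71  0.36 -0.01  1.21 -0.   -0.36]
[([238.3, 163.7, 17.0, 25.2], 0.78)]
```

View pics/c5.png

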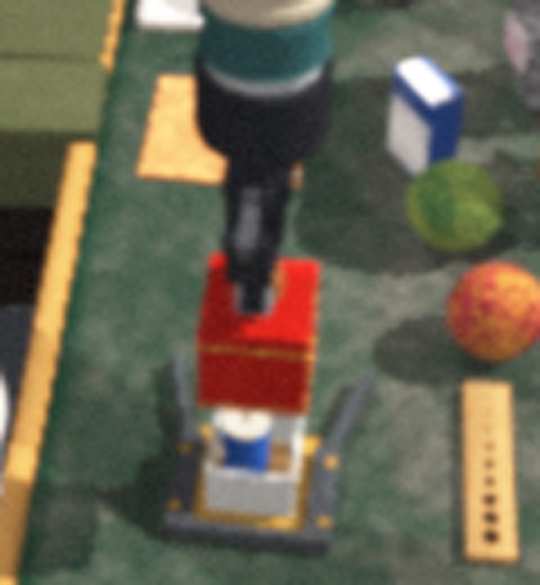

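The lid is off and the spool shows in the tin, which is still home against the stop. The spool's top is at about crop (245,424). Carrying the lid to the mat.

drive_tool([
  [0.4,2,0],
  [0.8,4,0],
  [0.9,4.5,0],
  [0.9,4.5,0],
  [0.9,4.5,0],
  [0.9,4.5,0],
  [0.9,4.5,0],
  [0.8,4,0],
  [0.5,2.5,0],
  [0.4,1.8,0],
  [0,0,2],
  [0,0,2],
], gripper=[0,0,0,0,0,0,0,0,0,0,0,0], twist=[0,0,0,0,0,0,0,0,0,0,0,0])

```text
clock: 13.62
tcp_pos: [595.9, -8.1, 220.0]
ee_rot: [0.0, 0.175, 0.985, 0.0]
contact_force: [-0.3, -1.2, -1.2]
gripper_width: 27.3
grasp_force: 79.9
```

Run:
```python
from h import *
get_image("side"); get_image("top"); s=state(); print(s["tcp_pos"],s["contact_force"])
q=lambda u,v:((u+.5)/4.5-.5+200,(v+.5)/4.5-.5+170)
print("spool by eye",ray("side",[q(245,424)],68))
for n in("side","top"):
    for t in("spool","tin_rim","tin"):
        for r in recognise(n,t)[:2]: print(n,t,np.round(r["box"],1),round(r["score"],2),ray(n,[r["box"][:2]],{"spool":60,"tin_rim":46,"tin":20}[t]).round(1))
    r=recognise(n,"order_pad"); print([(np.round(k["box"],1),ray(n,[k["box"][:2]],14).round(0)) for k in r])
```

```text
[593.86060297  -8.24913794 217.62587733] [-0.42319169 -0.13884794 -0.50970427]
spool by eye [[ 533.67963244 -377.03067294   68.        ]]
side spool [255.  265.2  12.4  14.5] 0.55 [[ 536.9 -375.9   60. ]]
side tin_rim [257.  273.6  24.4  27.7] 0.58 [[ 538.7 -396.4   46. ]]
side tin_rim [259.6 273.6  44.9  38.5] 0.51 [[ 546.1 -397.9   46. ]]
side tin [257.7 275.7  28.2  32. ] 0.94 [[ 544.1 -383.9   20. ]]
[(array([250.3, 161.7,  39.6,  26.4]), array([[645., 219.,  14.]])), (array([306.4, 277.8,  12. ,  38.9]), array([[ 686., -416.,   14.]]))]
top spool [338.1 214.2  21.2  16.7] 0.52 [[ 539.6 -358.2   60. ]]
top spool [336.8 213.1  37.2  36.6] 0.29 [[ 544.  -353.1   60. ]]
top tin_rim [342.1 217.6  20.1  24.3] 0.54 [[ 528.1 -376.8   46. ]]
top tin [340.6 217.2  26.6  19.2] 0.59 [[ 533.3 -376.    20. ]]
[(array([194.3, 191.9,  50.6,  41.8]), array([[630., 229.,  14.]]))]
```

drive_tool([
  [0,0,2],
  [0,0,2],
  [0,0,1.2],
  [0,0,0.5],
  [0,0,0.4],
  [0,0,0],
], gripper=[0,0,0,0,0,0], twist=[0,0,0,0,0,0])

```text
clock: 14.88
tcp_pos: [596.3, -8.9, 159.7]
ee_rot: [0.0, 0.175, 0.985, 0.0]
contact_force: [-0.2, 0.1, -1.4]
gripper_width: 27.1
grasp_force: 79.9
```

drive_tool([
  [0,0,0.3],
  [0,0,0.3],
  [0,0,0.2],
  [0,0,0],
  [0,0,0],
], gripper=[0,0,0,0,0], twist=[0,0,0,0,0])

```text
clock: 15.5
tcp_pos: [596.1, -8.9, 151.4]
ee_rot: [-0.0, 0.175, 0.985, -0.0]
contact_force: [0.7, 0.0, -0.4]
gripper_width: 27.2
grasp_force: 79.9
```

drive_tool([
  [0,0,0.15],
  [0,0,0.15],
  [0,0,0],
], gripper=[0,0,0], twist=[0,0,0])

```text
clock: 15.88
tcp_pos: [596.5, -8.8, 149.5]
ee_rot: [0.0, 0.175, 0.985, 0.0]
contact_force: [-1.2, 0.6, 4.2]
gripper_width: 27.0
grasp_force: 80.7
```

drive_tool([
  [0,0,0],
  [0,0,0],
  [0,0,0],
  [0,0,0],
  [0,0,-1],
  [0,0,-2],
  [0,0,-3],
  [0,0,-4],
  [0,0,0],
], gripper=[0.6,0.8,1,1,1,1,1,1,1], twist=[0,0,0,0,0,0,0,0,0])

```text
clock: 17.0
tcp_pos: [598.8, -9.2, 253.4]
ee_rot: [0.005, 0.175, 0.985, 0.0]
contact_force: [0.1, -0.0, -0.1]
gripper_width: 85.4
grasp_force: 0.0
```

Run:
```python
from h import *
a=get_image("top")[190:240,310:360,::-1]; b=get_image("side")[245:295,232:282,::-1]
f=lambda i:cv2.resize(i,None,fx=8,fy=8,interpolation=2)
cv2.imwrite("pics/c6.png",np.hstack([f(a),f(b)]))
```

```text
(no output)
```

View pics/c6.png

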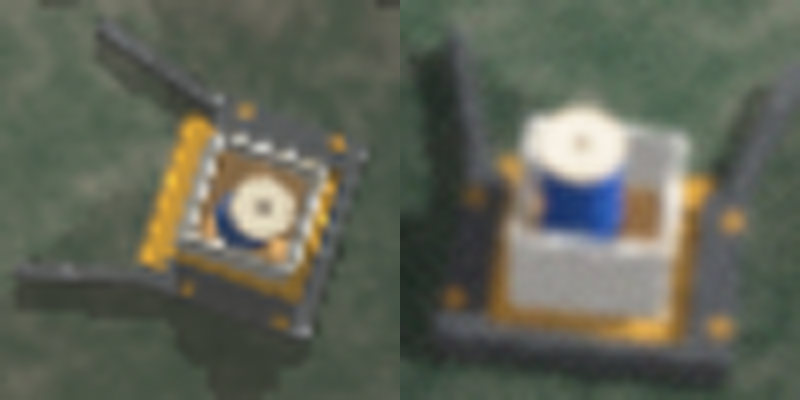

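The spool's top disc is at (264,207) in the left (top) crop and (180,142) in the right (side) crop. The tin is seated against the stop.

Run:
```python
from h import *
q=lambda u,v,o:((u+.5)/8-.5+o[0],(v+.5)/8-.5+o[1])
print(ray("top",[q(264,207,(310,190))],68),ray("side",[q(180,142,(232,245))],68), state()["tcp_pos"],state()["ee_rot"])
```

```text
[[ 533.72873875 -374.291897     68.        ]] [[ 534.89625442 -371.37956619   68.        ]] [596.42137802  -8.91834153 249.42533956] [9.01636308e-04 1.75271146e-01 9.84519787e-01 4.00817173e-05]
```

drive_tool([
  [-0.6,-3.3,0],
  [-0.8,-4.5,0],
  [-0.9,-4.7,0],
  [-0.9,-4.7,0],
  [-0.9,-4.7,0],
  [-0.9,-4.7,0],
  [-0.9,-4.7,0],
  [-0.8,-5,0],
  [0,0,4],
  [0,0,4],
  [0,0,3],
  [0,0,0],
], gripper=[1,1,1,1,1,1,1,1,1,1,1,1], twist=[0,0,0,0,0,0,0,0,0,0,0,0])

```text
clock: 18.6
tcp_pos: [530.8, -370.4, 133.8]
ee_rot: [-0.004, 0.175, 0.984, 0.002]
contact_force: [-0.5, 0.1, -0.3]
gripper_width: 85.6
grasp_force: 0.0
```

Run:
```python
from h import *
b=get_image("side"); s=state(); print(s["tcp_pos"],s["contact_force"])
```

```text
[ 532.26879625 -371.52969766  136.2529034 ] [ 0.2618074  -0.47571456  1.21360306]
```

drive_tool([
  [0,0,0.9],
  [0,0,0.9],
  [0,0,0],
  [0,0,0],
  [0,0,0],
  [0,0,0],
  [0,0,0],
  [0,0,0],
  [0,0,0],
], gripper=[1,1,1,0.6,0.5,0.4,0.3,0.3,0.3], twist=[0,0,0,0,0,0,0,0,0], squeeze=25)

```text
clock: 19.77
tcp_pos: [533.9, -372.9, 120.8]
ee_rot: [0.0, 0.175, 0.985, -0.0]
contact_force: [0.2, 0.4, 2.6]
gripper_width: 29.8
grasp_force: 24.8
```

drive_tool([
  [0,0,-1],
  [0,0,-1.5],
  [0,0,-1.5],
  [0,0,-2],
  [0,0,-2],
  [0,0,-2],
  [0,0,-2],
  [0,0,0],
], gripper=[0.3,0.3,0.3,0.3,0.3,0.3,0.3,0.3], twist=[0,0,0,0,0,0,0,0])

```text
clock: 20.78
tcp_pos: [534.9, -373.7, 243.6]
ee_rot: [0.002, 0.175, 0.985, -0.001]
contact_force: [0.1, 0.4, 0.4]
gripper_width: 30.1
grasp_force: 24.8
```

Run:
```python
from h import *
get_image("side"); s=state(); print(s["tcp_pos"],s["gripper_width"],s["grasp_force"])
get_image("top")
for n in("side","top"):
  for t in("spool","tin","lid"): print(n,t,[(np.round(r["box"],1).tolist(),round(r["score"],2)) for r in recognise(n,t)[:2]])
# pad corners by colour in side/top
im=cv2.resize(get_image("top")[165:220,160:230,::-1],None,fx=5.7,fy=5.7,interpolation=2);im2=cv2.resize(get_image("side")[142:182,222:277,::-1],(400,313),interpolation=2)
cv2.imwrite("pics/c7.png",np.hstack([im,im2]) if im.shape[0]==im2.shape[0] else np.hstack([im[:313],im2[:313]]))
```

```text
[ 534.2011842  -373.12634743  241.96185671] 29.966780227960303 24.760534465312958
side spool [([235.3, 318.0, 24.6, 20.6], 0.56)]
side tin [([259.1, 273.7, 30.1, 27.4], 0.63)]
side lid []
top spool [([334.2, 213.0, 12.7, 13.4], 0.55)]
top tin []
top lid [([252.2, 200.2, 16.5, 18.5], 0.72)]
```

View pics/c7.png

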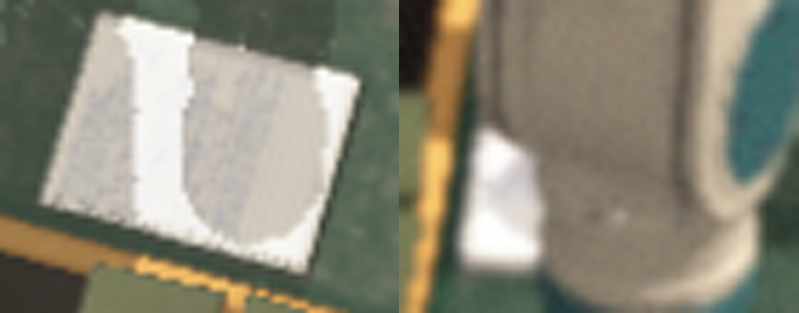

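The order pad is clear, with its centre at about (195.5,189.7) in the top image, i.e. (637,225) on the counter. The grip is holding.

drive_tool([
  [0.5,2.5,0],
  [0.8,4,0],
  [0.8,4.5,0],
  [0.8,4.5,0],
  [0.8,4.5,0],
  [0.8,4.5,0],
  [0.8,4.5,0],
  [0.8,4.5,0],
  [0.8,4.5,0],
  [0.8,4.5,0],
  [0.8,4.5,0],
  [0.8,4.5,0],
], gripper=[0.3,0.3,0.3,0.3,0.3,0.3,0.3,0.3,0.3,0.3,0.3,0.3], twist=[0,0,0,0,0,0,0,0,0,0,0,0])

```text
clock: 22.78
tcp_pos: [623.3, 145.4, 240.5]
ee_rot: [-0.0, 0.175, 0.985, 0.0]
contact_force: [0.4, -0.3, -0.8]
gripper_width: 29.9
grasp_force: 24.8
```

drive_tool([
  [0.8,4,0],
  [0.6,3,0],
  [0.3,1.5,0],
  [0,0,2],
  [0,0,3],
  [0,0,3],
  [0,0,2],
  [0,0,1],
  [0,0,0],
], gripper=[0.3,0.3,0.3,0.3,0.3,0.3,0.3,0.3,0.3], twist=[0,0,0,0,0,0,0,0,0])

```text
clock: 23.9
tcp_pos: [637.2, 227.9, 129.7]
ee_rot: [-0.001, 0.176, 0.984, -0.0]
contact_force: [-0.5, -0.5, -0.7]
gripper_width: 29.8
grasp_force: 24.8
```

drive_tool([
  [0,0,0.4],
  [0,0,0.3],
  [0,0,0.2],
  [0,0,0.1],
  [0,0,0],
], gripper=[0.3,0.3,0.3,0.3,0.3], twist=[0,0,0,0,0])

```text
clock: 24.52
tcp_pos: [637.5, 228.4, 120.4]
ee_rot: [-0.0, 0.175, 0.985, -0.0]
contact_force: [0.1, -0.4, -0.1]
gripper_width: 30.3
grasp_force: 24.8
```

drive_tool([
  [0,0,0.1],
  [0,0,0.1],
  [0,0,0],
  [0,0,0],
], gripper=[0.3,0.3,0.3,0.3], twist=[0,0,0,0])

```text
clock: 25.02
tcp_pos: [637.5, 228.4, 118.4]
ee_rot: [-0.0, 0.175, 0.985, -0.0]
contact_force: [0.1, -0.1, -0.2]
gripper_width: 30.1
grasp_force: 24.8
```

drive_tool([
  [0,0,0.1],
  [0,0,0.05],
  [0,0,0],
], gripper=[0.3,0.3,0.3], twist=[0,0,0])

```text
clock: 25.4
tcp_pos: [637.5, 228.4, 116.8]
ee_rot: [-0.0, 0.175, 0.985, -0.0]
contact_force: [-0.2, -0.4, -0.7]
gripper_width: 30.1
grasp_force: 24.8
```

drive_tool([
  [0,0,0.1],
  [0,0,0.05],
  [0,0,0],
], gripper=[0.3,0.3,0.3], twist=[0,0,0])

```text
clock: 25.78
tcp_pos: [637.6, 228.4, 115.6]
ee_rot: [0.0, 0.175, 0.985, 0.0]
contact_force: [0.5, -0.7, 1.6]
gripper_width: 29.8
grasp_force: 25.0
```

drive_tool([
  [0,0,0.05],
  [0,0,0],
], gripper=[0.3,0.3], twist=[0,0])

```text
clock: 26.02
tcp_pos: [637.7, 228.4, 115.6]
ee_rot: [0.0, 0.175, 0.985, 0.0]
contact_force: [-2.5, 0.0, 5.0]
gripper_width: 30.1
grasp_force: 25.3
```

In contact. Releasing and retreating.

drive_tool([
  [0,0,-0.05],
  [0,0,0],
  [0,0,0],
  [0,0,0],
  [0,0,0],
  [0,0,-1],
  [0,0,-3],
  [0,0,-4],
  [0,0,-4],
  [0,5,0],
  [0,5,0],
  [0,0,0],
], gripper=[0.4,0.5,0.7,1,1,1,1,1,1,1,1,1], twist=[0,0,0,0,0,0,0,0,0,0,0,0])

```text
clock: 27.52
tcp_pos: [672.8, 325.4, 236.1]
ee_rot: [0.001, 0.174, 0.985, 0.001]
contact_force: [-0.0, -0.1, -0.2]
gripper_width: 85.4
grasp_force: 0.0
```

drive_tool([
  [3,4,0],
  [3,4,0],
  [3,4,0],
  [3,4,0],
  [3,4,0],
  [0,0,0],
], gripper=[1,1,1,1,1,1], twist=[0,0,0,0,0,0])

```text
clock: 28.28
tcp_pos: [598.3, 564.5, 235.4]
ee_rot: [-0.0, 0.173, 0.985, 0.0]
contact_force: [-0.5, -1.5, 0.4]
gripper_width: 85.3
grasp_force: 0.0
```

Run:
```python
from h import *
a=get_image("top")[165:245,165:365,::-1]; b=get_image("side")[130:300,210:330,::-1]
A=cv2.resize(a,None,fx=2.5,fy=2.5,interpolation=2); B=cv2.resize(b,None,fx=2.5,fy=2.5,interpolation=2)
A=cv2.copyMakeBorder(A,0,B.shape[0]-A.shape[0],0,0,0); cv2.imwrite("pics/c8.png",np.hstack([A,B])); s=state(); print(s["tcp_pos"],s["contact_force"],s["clock"])
```

```text
[600.0378823  561.31522274 235.51631115] [ 0.86725237 -0.30840046  0.41732719] 28.375
```

View pics/c8.png

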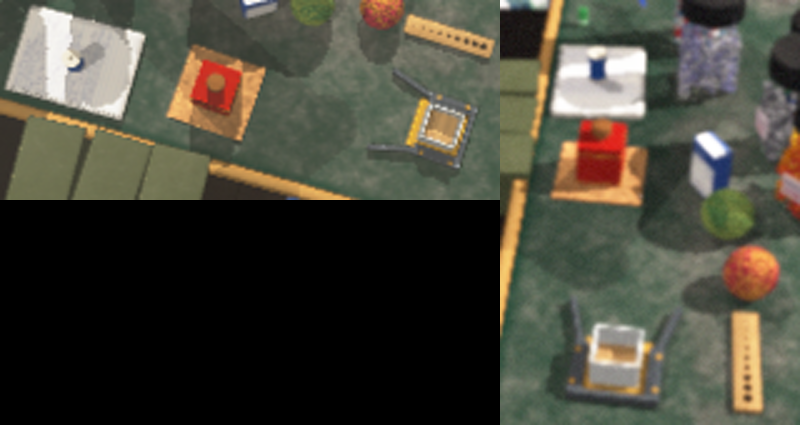

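The spool stands upright on the pad, about (75,62) in the left panel. The lid stands on the mat at about (217,85), and the empty tin is home in the bracket at about (442,127). The gripper touches nothing.

```bash
python3 -c "
from plant import *
print(sign_off())"
```

```text
the job is handed in; nothing more can be done
None
```

The job is handed in: the last pictures show the tin home in the bracket, the lid upright on the cork mat, the spool upright on the order pad and the bystanders in view undisturbed, but the sign-off returned no verdict.

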